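# Press the feeder pedal to release the larger bauble

### The arm

A 6-joint arm with a two-finger parallel gripper is mounted at the origin on the work surface. World frame = base frame: x ahead of the robot, y to its left, z up, the work surface at z = 0. Lengths are in m, angles in rad, forces in N, time in s.
With the tool pointing down it reaches from about 0.375 to 0.9 m from the base axis. Payload 3.1 kg.
Tool frame: the origin (TCP) lies at the centre of the arm's flange, where the gripper is bolted on; the fingertips stand 182 mm ahead of it and the grasp point (between the pads) lies 164 mm ahead of it; z points along the fingers, y is the line along which they close (so a half turn about z gives the same grasp; the last joint's range is limited). The gripper opens to 87 mm and grips with 3 to 60 N. Pads are 19 mm wide; open, the fingers measure 117 mm over their backs; the gripper's body (75 mm by 190 mm) begins 51 mm behind the grasp point.
Start: joints at [0.985, 0.527, 1.433, -0, 1.181, -0.178], TCP at [0.248, 0.574, 0.405] pointing down, gripper open.
Joint ranges: [-3.08, 3.08], [-0.75, 2.2], [0.22, 2.44], [-1.43, 4.57], [0, 2.65], [-2.85, 2.85]. Speed limits (rad/s): [2.79, 2.79, 3.14, 3.14, 3.14, 3.14].

### API

Orientations are given as a unit quaternion [x, y, z, w].
In Python, from rig import * gives the robot as it stands.
- The arm moves only by the tool move_arm, never from a script. Its argument "commands" is a list that holds one entry, the list of rows, each a list of 6 numbers: the shift along the tool's x, y, z in units of 40 mm (1.0 is 40 mm), then the turn, a rotation vector about the tool's x, y, z in rad. A call has 1 to 12 rows; each row is the pose to reach, as a shift and turn from the pose commanded when the call began, along the tool's axes at that moment; what a row does not reach only later rows make up. A row lasts 1/8 s, in which the tool goes at most 62.5 mm and 10.7 degrees, less where a joint would pass 70% of its speed; a pose out of reach is approached as far as the arm can. A call with a gripper value outside its range is refused whole. "claw" is the closure, from -1 (fully open) to 1 (shut), so that 0 is half open, set as the call begins (left out, the last holds). The fingers move at their own pace and stop on an object; "squeeze" is the grip in N (left out, the last holds). Time passes only in rows, so rows that repeat a pose let the fingers close. It gives the time, the measured TCP pose, the force, the opening and the grip force at its end, in the units of the state.
- get_obs(): the state, without advancing time (a new reading comes with each control period).
- camera(name): name is "scene" or "side" or "wrist"; returns a dict with "pixels" (480x640x3 uint8, blue, green, red), "range_z" (480x640 float32, m along the optical axis (not along the pixel's ray), 0 where there is no reading), "camera_matrix" (3x3 intrinsics, pixels), "D" ([k1, k2, p1, p2, k3] as OpenCV has them; the pictures are not rectified), "extrinsics" (4x4, takes a point from world to camera coordinates). Camera axes: x right, y up, looking along -z (the intrinsics and any distortion apply to the point x, -y, -z); pixel columns grow to the right and rows downward; lengths in m; the calibration is good to about 2 mm. A picture is of the moment at which its call begins.
- hand_in(): hands the job in; it is judged then, once.
The state is a dict: "time": time; "q": joint angles; "joint_velocities": joint speeds; "joint_torque": joint torques, N m; "position": TCP position; "tool_rot": TCP orientation; "ft_force": force on the tool from outside, world axes, zero at the start; "moment": the same for the moment, N m; "grip_width": finger opening in m; "grip_force": force on a finger pad.
Only numpy, scipy, OpenCV 4.12 (cv2) and the standard library are available. Lean on these libraries where they do the work, as an engineer would, in place of code of your own. Each camera call takes 0.05 s, during which the arm holds its last target. There are 200 camera calls.

### The job

Two bench feeders each hold one blue bauble waiting on a pair of sloping rails. Send down the larger of these two: press the pedal of its feeder all the way down to the stop, hold it there until the bauble has rolled to the lower end of the rails, then let the pedal come back up. Leave the smaller bauble waiting in its feeder, and do not touch either bauble.

Things in the scene. Friction and masses are not known exactly. Their poses are not given: they have to be found in the camera images.
- bauble: The larger blue bauble, a hard 80 mm sphere of about 40 g; origin at its centre, about 120 mm above the table. It waits on the two sloping steel rails of its feeder against a steel pin between them. The pin sinks as the pedal is pressed and frees it only past about four fifths of the travel; it then rolls 140 mm to a wooden end block in about 1 s. End blocks are 117 mm tall.
- pad_1 (a point): Top centre of the pedal pad of the larger bauble's feeder: a dark flat steel plate with rubber ribs, 45 mm (its x) by 50 mm (its y), at the robot-side end of a lever under the rails; 64 mm above the table when up. z up; x along the lever to its hinge, 240 mm away and 14 mm lower; rails cross at x = 140 mm; the bauble rolls to -y. Nothing stands over it; the bauble's side is 100 mm away.
- pedal_1 (a joint): Angle of that pedal: 0 up, grows as it is pressed, 0.16 rad at the stop, where the pad's centre has gone down 38 mm (to 26 mm above the table) and moved less than 5 mm sideways. A spring returns it; pressing at the pad's centre takes about 4 N to start and 12 N at the stop.
- small_bauble: The smaller blue bauble, a 56 mm sphere of about 20 g, origin at its centre. It waits in the other feeder, which looks the same and stands beside the first; that one's identical pedal must not be pressed.
There are look-alikes about, which are no part of the job. What is shaped like the bauble but yellow is not meant.

How it is judged:
By the outcome, as a careful person would: the job done as asked, in the order asked, and still so for the second after the job is handed in, with the robot touching nothing.
It also fails if it takes over 32 s, if anything falls off the work surface, if the arm or the gripper's body presses on something with over 40 N, if the wrist force passes 120 N, or if a joint passes its speed limit or range.

## Working session

There is one attempt and no reset: what is moved stays moved. The work goes in short steps, Python scripts to look and compute and a tool call to move; the robot and the scene stay as the last step left them, time stands still between calls to the robot, and variables do not carry over. Pictures are saved under pics/ and viewed, at most 10 in all, crops included, and the job is handed in when it is done.

Besides the shell and the picture viewer there is one more tool, called after "Emit:" by a JSON object that holds its "api" and its "payload", one argument or row to a line. move_arm: Moves the arm, as the interface text tells. Its arguments: {"type":"object","properties":{"commands":{"type":"array","items":{"type":"array","items":{"type":"array","items":{"type":"number"}}}},"claw":{"type":"number"},"squeeze":{"type":"number"}},"required":["commands"]}

```bash
mkdir -p pics; cat > h.py <<'E'
from rig import *
import numpy as np, cv2
def world(c,u,v,z=None):
    p=cv2.undistortPoints(np.array([[[u,v]]],float),c["camera_matrix"],np.array(c["D"],float))[0,0]
    d=float(z if z is not None else c["range_z"][int(v),int(u)])
    pc=np.array([p[0]*d,-p[1]*d,-d,1])
    return (np.linalg.inv(c["extrinsics"])@pc)[:3]
E
python3 - <<'E'
from h import *
for n in("scene","side"):
    c=camera(n); cv2.imwrite(f"pics/{n}0.png",c["pixels"]); np.savez(f"{n}0.npz",**c)
    hsv=cv2.cvtColor(c["pixels"],cv2.COLOR_BGR2HSV)
    m=cv2.inRange(hsv,(95,90,40),(130,255,255))
    k,_,s,ce=cv2.connectedComponentsWithStats(m)
    for i in range(1,k):
        if s[i,4]>60: print(n,s[i],ce[i].round(),world(c,*ce[i]).round(3))
o=get_obs();print(o["time"],o["position"],o["tool_rot"])
E
```

```text
scene [430  79  53  21 989] [455.  89.] [-1.248  0.595 -0.442]
scene [ 571  196   38   35 1067] [589. 213.] [0.588 0.584 0.197]
scene [405 243  37  30 842] [424. 258.] [0.684 0.278 0.152]
scene [190 245  24  19 333] [202. 254.] [ 0.681 -0.148  0.131]
scene [  0 307  45  54 157] [ 18. 330.] [ 0.89  -0.402  0.139]
side [ 224    0   28  147 1457] [241.  85.] [ 0.937  2.236 -0.256]
side [  11    5   60  173 1488] [39. 88.] [-0.096  1.481  0.12 ]
side [216   5   8  16  83] [220.  11.] [0.799 1.98  0.256]
side [229 159  18  16 240] [238. 167.] [0.555 0.567 0.08 ]
side [289 183  31  31 704] [304. 198.] [0.649 0.243 0.143]
side [371 308  29  29 653] [385. 322.] [ 0.657 -0.17   0.123]
side [557 357  40  35 211] [577. 375.] [ 0.885 -0.408  0.149]
0.1 [0.24769335 0.57349099 0.40385506] [ 2.02498686e-01  9.79282024e-01 -9.32485370e-04 -3.60154531e-04]
```

View pics/scene0.png

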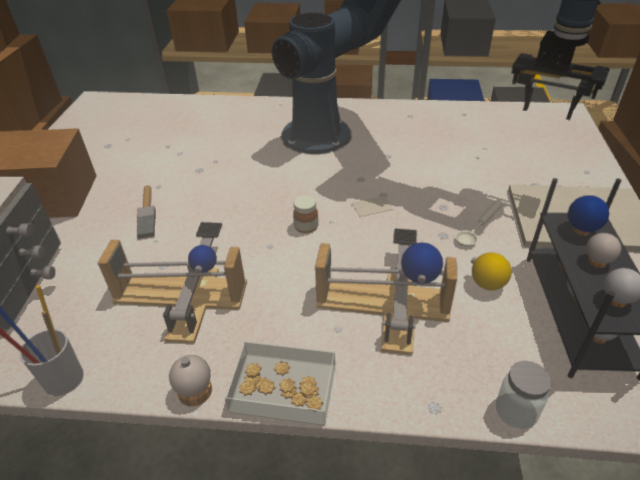

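View pics/side0.png

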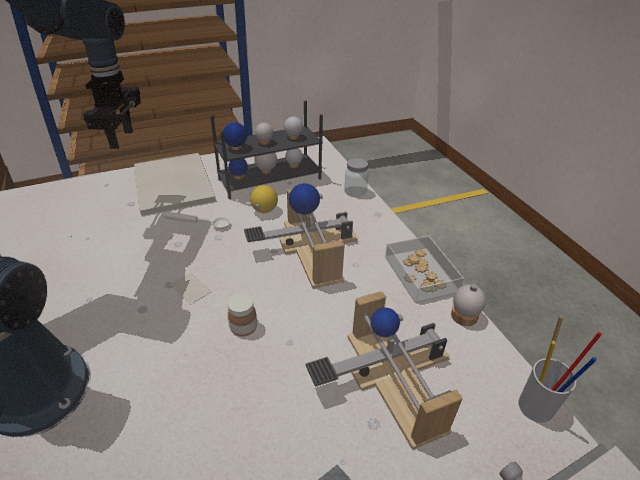

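Candidates: blue bauble in the left-hand feeder (scene 422,262; side 304,198) and blue bauble in the other feeder (scene 202,258; side 385,322). The blue ones on the rack (scene 588,213) and the yellow ball (491,271) are not in feeders. The first one looks larger (37 px against 24 px), and its pad is at scene (405,236) and side (265,234). I'll measure it and confirm in a crop.

```bash
python3 - <<'E'
from h import *
C={n:dict(np.load(f"{n}0.npz")) for n in("scene","side")}
for n,(x0,y0,x1,y1) in (("scene",(380,220,470,360)),("side",(230,215,300,260))):
    c=C[n]; g=c["pixels"].max(2)
    P=[]
    for v in range(y0,y1):
        for u in range(x0,x1):
            if c["range_z"][v,u]>0: P.append((u,v,*world(c,u,v),g[v,u]))
    P=np.array(P)
    np.save(n+"P.npy",P)
    s=P[(P[:,5]<75)&(P[:,4]>.05)&(P[:,4]<.08)&(P[:,2]<.57)]
    print(n,len(s),s[:,:5].mean(0).round(3),s[:,:5].min(0).round(3),s[:,:5].max(0).round(3))
    r=cv2.minAreaRect(s[:,2:4].astype(np.float32));print(r)
# bauble fits: sphere
for n,bb in(("scene",[(405,243,37,40),(190,245,26,28)]),("side",[(289,183,31,31),(371,308,29,29)])):
    c=C[n];m=cv2.inRange(cv2.cvtColor(c["pixels"],cv2.COLOR_BGR2HSV),(95,90,30),(130,255,255))
    for x,y,w,h in bb:
        v,u=np.nonzero(m[y:y+h,x:x+w]);Q=np.array([world(c,a+x,b+y) for a,b in zip(u,v)])
        Q=Q[np.abs(Q-np.median(Q,0)).max(1)<.05]
        s=np.linalg.lstsq(np.c_[2*Q,np.ones(len(Q))],(Q**2).sum(1),rcond=None)[0]
        print(n,"centre",s[:3].round(3),"r",np.sqrt(s[3]+s[:3]@s[:3]).round(4))
a=cv2.resize(C["scene"]["pixels"][210:360,300:500],(800,600),interpolation=2)
b=cv2.resize(C["side"]["pixels"][170:300,220:380],(738,600),interpolation=2)
cv2.imwrite("pics/c1.png",np.hstack([cv2.resize(a,(400,300)),cv2.resize(b,(400,300))]))
# stop/wood for lever direction: dark end bracket
o=get_obs();print(o["position"])
E
```

```text
scene 234 [4.04816e+02 2.36256e+02 5.26000e-01 2.53000e-01 6.40000e-02] [3.95e+02 2.30e+02 5.04e-01 2.31e-01 6.00e-02] [4.14e+02 2.43e+02 5.49e-01 2.74e-01 6.90e-02]
((0.5263800621032715, 0.2522943913936615), (0.041764385998249054, 0.0440707802772522), 86.32073974609375)
side 154 [2.54565e+02 2.34052e+02 5.20000e-01 2.45000e-01 6.30000e-02] [2.45e+02 2.27e+02 4.99e-01 2.24e-01 5.50e-02] [2.64e+02 2.41e+02 5.41e-01 2.71e-01 6.70e-02]
((0.5203298330307007, 0.24753394722938538), (0.04588199034333229, 0.04056456685066223), 86.0329818725586)
scene centre [0.666 0.277 0.122] r 0.0371
scene centre [ 0.67  -0.155  0.111] r 0.0235
side centre [0.662 0.276 0.12 ] r 0.0384
side centre [ 0.666 -0.157  0.106] r 0.0267
[0.24769335 0.57349099 0.40385506]
```

View pics/c1.png

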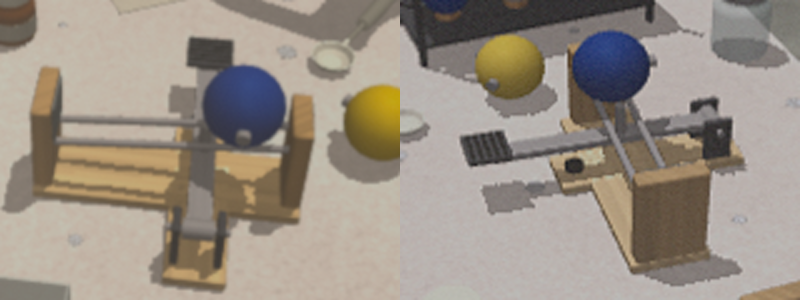

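The crop confirms it: the first feeder's bauble is the larger (r≈38–40 mm, centre (0.664,0.277,0.121)), against r≈25–27 mm for the other. Its pad centre is at about (0.524,0.250,0.064), which matches the stated height and the 140 mm to the rails. I'll move above it with the fingers closed and tool y across the lever.

Emit:
{"api": "move_arm", "payload": {
  "commands": [
    [[-0.95,-0.47,0,0,0,-0.03],[-1.9,-0.94,0,0,0,-0.07],[-2.85,-1.41,0.3,0,0,-0.1],[-3.8,-1.88,0.6,0,0,-0.14],[-4.75,-2.35,1.0,0,0,-0.17],[-5.7,-2.82,1.4,0,0,-0.2],[-6.65,-3.29,1.8,0,0,-0.24],[-7.6,-3.76,2.2,0,0,-0.28],[-8.55,-4.23,2.6,0,0,-0.31],[-9.55,-4.7,2.85,0,0,-0.34],[-9.55,-4.7,2.85,0,0,-0.34],[-9.55,-4.7,2.85,0,0,-0.34]]
  ],
  "claw": 1
}}

```text
time: 1.6
position: [0.5235, 0.2497, 0.2904]
tool_rot: [0.034, 0.999, -0.0, -0.001]
ft_force: [-0.9, -0.3, -0.0]
grip_width: 0.0001
grip_force: 0.0
```

```bash
python3 - <<'E'
from h import *
from scipy.spatial.transform import Rotation as R
o=get_obs();print(o["time"],o["position"],R.from_quat(o["tool_rot"]).as_matrix().round(3),o["grip_width"],o["ft_force"])
c=camera("wrist");cv2.imwrite("pics/w1.png",c["pixels"])
P=[(u,v,*world(c,u,v),c["pixels"][v,u].max()) for v in range(0,480,2) for u in range(0,640,2) if c["range_z"][v,u]>0]
P=np.array(P);s=P[(P[:,5]<80)&(abs(P[:,4]-.064)<.008)&(abs(P[:,2]-.524)<.035)&(abs(P[:,3]-.25)<.035)]
print(len(s));print(s[:,:5].min(0).round(3),s[:,:5].max(0).round(3),cv2.minAreaRect(s[:,2:4].astype(np.float32)))
E
```

```text
1.6 [0.52352502 0.24967111 0.29042501] [[-0.998  0.069 -0.002]
 [ 0.069  0.998  0.   ]
 [ 0.002 -0.    -1.   ]] 0.00010156168978934637 [-0.90359562 -0.32101498 -0.0175877 ]
1188
[2.78e+02 2.10e+02 4.97e-01 2.30e-01 6.00e-02] [3.76e+02 2.96e+02 5.42e-01 2.81e-01 6.90e-02] ((0.5203394293785095, 0.25497734546661377), (0.04932335391640663, 0.04417557641863823), 86.81859588623047)
```

View pics/w1.png

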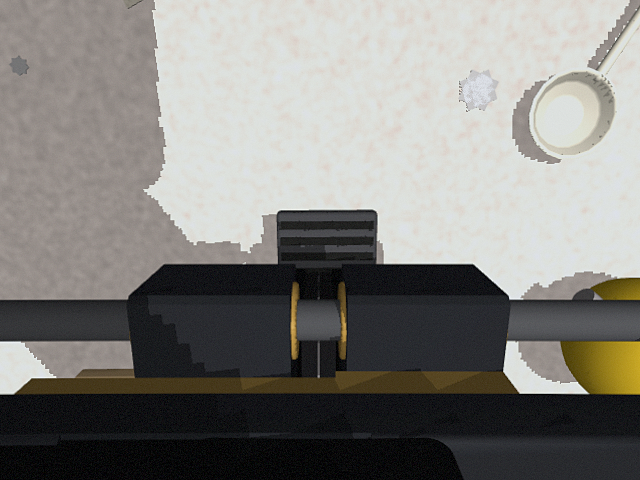

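The wrist view shows the pad (columns 278–376, centre 327) almost centred under the closed fingers (320). I'll shift about 3 mm and press gradually.

Emit:
{"api": "move_arm", "payload": {
  "commands": [
    [[0.06,0.08,0.4,0,0,0],[0.06,0.08,0.8,0,0,0],[0.06,0.08,1.0,0,0,0],[0.06,0.08,1.2,0,0,0],[0.06,0.08,1.4,0,0,0],[0.06,0.08,1.5,0,0,0],[0.06,0.08,1.5,0,0,0]]
  ]
}}

```text
time: 2.52
position: [0.5209, 0.2532, 0.2309]
tool_rot: [0.034, 0.999, 0.0, -0.001]
ft_force: [-3.5, 1.5, 7.3]
grip_width: 0.0004
grip_force: 3.8
```

Emit:
{"api": "move_arm", "payload": {
  "commands": [
    [[0,0,0.15,0,0,0],[0,0,0.3,0,0,0],[0,0,0.45,0,0,0],[0,0,0.52,0,0,0],[0,0,0.58,0,0,0],[0,0,0.58,0,0,0]]
  ]
}}

```text
time: 3.28
position: [0.5216, 0.2532, 0.2092]
tool_rot: [0.034, 0.999, 0.0, 0.0]
ft_force: [-4.1, -0.0, 13.3]
grip_width: 0.0002
grip_force: 6.8
```

Emit:
{"api": "move_arm", "payload": {
  "commands": [
    [[0,0,0.05,0,0,0],[0,0,0.08,0,0,0],[0,0,0.08,0,0,0],[0,0,0.08,0,0,0],[0,0,0.08,0,0,0],[0,0,0.08,0,0,0],[0,0,0.08,0,0,0],[0,0,0.08,0,0,0],[0,0,0.08,0,0,0],[0,0,0.08,0,0,0],[0,0,0.08,0,0,0],[0,0,0.08,0,0,0]]
  ]
}}

```text
time: 4.78
position: [0.5214, 0.2532, 0.2083]
tool_rot: [0.034, 0.999, 0.0, 0.0]
ft_force: [-7.8, -0.6, 26.8]
grip_width: 0.0007
grip_force: 14.3
```

```bash
python3 - <<'E'
from h import *
c=camera("scene");d=camera("side")
cv2.imwrite("pics/p1.png",np.hstack([cv2.resize(c["pixels"][200:350,300:500],(400,300)),cv2.resize(d["pixels"][150:300,200:400],(400,300))]))
E
```

```text
(no output)
```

View pics/p1.png

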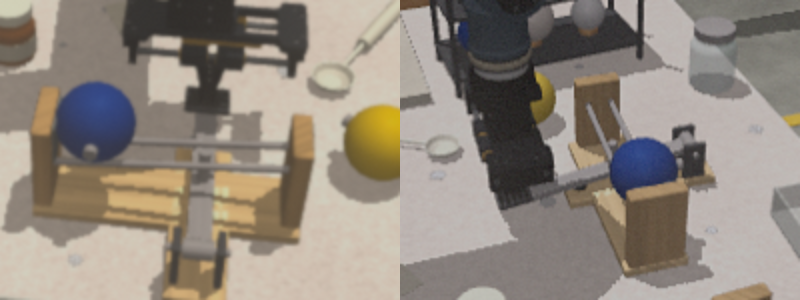

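The force jumped to 27 N against the stop, and the bauble (crop pixel 95,120 in the left half) is at the lower end block. I'll release the pedal straight up.

Emit:
{"api": "move_arm", "payload": {
  "commands": [
    [[0,0,-0.15,0,0,0],[0,0,-0.3,0,0,0],[0,0,-0.45,0,0,0],[0,0,-0.6,0,0,0],[0,0,-0.8,0,0,0],[0,0,-1.0,0,0,0],[0,0,-1.3,0,0,0],[0,0,-1.8,0,0,0],[0,0,-2.4,0,0,0],[0,0,-3.0,0,0,0],[0,0,-3.0,0,0,0],[0,0,-3.0,0,0,0]]
  ]
}}

```text
time: 6.38
position: [0.5216, 0.2528, 0.3237]
tool_rot: [0.034, 0.999, -0.0, -0.0]
ft_force: [0.1, 0.3, -0.9]
grip_width: 0.0006
grip_force: 0.0
```

```bash
python3 - <<'E'
from h import *
c=camera("scene");d=camera("side")
cv2.imwrite("pics/p2.png",np.hstack([cv2.resize(c["pixels"][190:350,80:500],(800,305))]))
cv2.imwrite("pics/p2.png",np.vstack([cv2.resize(c["pixels"][190:350,80:500],(700,267)),cv2.resize(d["pixels"][150:350,180:480],(700,330))]))
print(get_obs()["ft_force"],get_obs()["time"])
E
```

```text
[0.11456465 0.01303485 0.44013007] 6.475
```

View pics/p2.png

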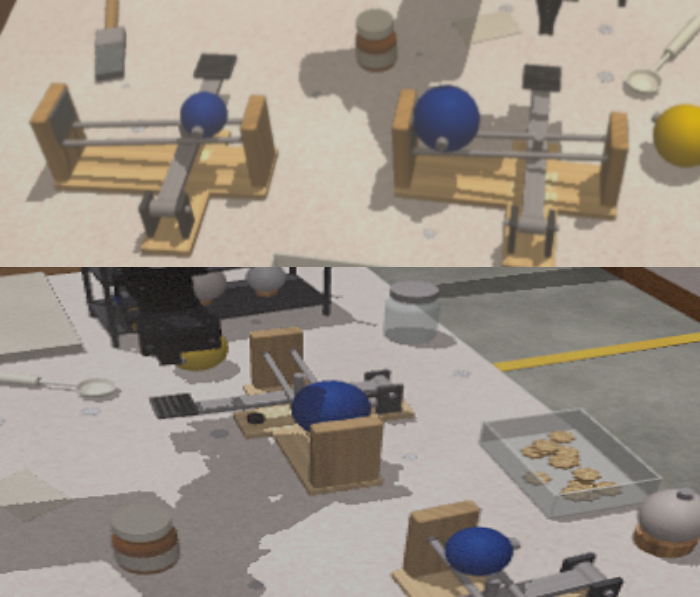

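The pedal is back up (540,78), the larger bauble is at its lower end block (446,118), and the smaller one is still waiting (203,115). The arm is clear.

```bash
python3 -c "
from rig import *
print(hand_in())"
```

```text
the job is handed in; nothing more can be done
None
```

I pressed the larger bauble's pedal to its stop and held it until the bauble reached the lower end block, then let it back up; the smaller bauble is still waiting, the arm touched neither one, and the job is handed in at about 6.5 s.

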